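Turn the labelled canister to the working code reader and trigger it

TASK

Two code readers stand either side of the turntable, and the one with the green lamp next to it is in service (the red lamp marks the one that is not). Turn the turntable, which has upright pegs to push it by, until the orange-striped label of the canister looks straight at the window of the reader in service, leaving the canister upright in the middle of the turntable; then, and only then, press that reader's yellow trigger button fully down and let it go. Never press the other reader's button, and leave the things standing around where they are.

Things in the scene. Friction and masses are not known exactly. Their poses are not given: they have to be found in the camera images.
- turntable: Fixed blue foot of the turntable, 170 mm in diameter, on the table. Origin: centre of its underside, on the turning axis (upright).
- platter (a joint): Turn of the aluminium platter about the upright axis, rad, counter-clockwise from above positive; turns both ways with some friction and stays where left. Disc 240 mm across, top 34 mm above the table. Four upright black pegs, 16 mm thick, stand on it 105 mm from the axis, 90 degrees apart, tops 97 mm above the table. At 0 peg0 lies along +x of turntable.
- peg0 (a point): Centre of the top of one of the four pegs (97 mm above the table), which turns with the platter; the other three are 90, 180 and 270 degrees further round.
- canister: Loose steel canister, blue lid, 90 mm in diameter (too wide to grasp), 80 mm tall, 0.35 to 0.7 kg, in the middle of the platter, carried round by friction. Origin: centre of its underside; z up; +x points out through the middle of its label. The label is white with an upright orange stripe in its middle that runs on over the lid from rim to centre.
- label (a point): Middle of the label's orange stripe, on the canister's side, 46 mm from its axis and 40 mm above its underside.
- reader_left: Fixed code reader on the left (+y) of the turntable: grey block 70 mm deep, 80 mm wide, 95 mm tall on a foot plate 90 x 100 mm. Origin: centre of its underside; its red window is on its -x face.
- reader_right: The same reader on the right (-y) of the turntable.
- window_left (a point): Centre of the left reader's red window, 38 mm in front of its origin, 70 mm above the table.
- window_right (a point): Centre of the right reader's red window, likewise.
- trigger_left_top (a point): Centre of the top of the yellow button (32 mm in diameter) on top of the left reader, pressed downwards.
- trigger_right_top (a point): The same for the right reader.
- trigger_left (a joint): Travel of the left button, m: 0 up, 0.006 fully down (5 N); springs back.
- trigger_right (a joint): Travel of the right button, likewise.
- lamp_green: Fixed green lamp on a post, 52 mm in diameter, 130 mm tall, on a 68 mm foot; it stands 100 to 200 mm from the reader in service, on that reader's far side from the robot. Origin: centre of its underside.
- lamp_red: Fixed red lamp of the same form, beside the reader that is out of service.
- bin_left: Loose yellow bin of steel hardware, 100 x 120 x 60 mm, origin under its centre. Leave it.
- bin_right: Loose yellow bin of brass hardware, 100 x 120 x 60 mm. Leave it.
- wrench: Loose wrench 160 mm long lying flat between robot and turntable. Leave it.
- spare_canister: Loose canister with a grey lid and no label, 90 mm in diameter, 80 mm tall, on the table beyond the turntable. Leave it.
- bottle: Loose red bottle, 40 mm in diameter, 110 mm tall, beyond the turntable. Leave it.
- screwdriver: Loose screwdriver 190 mm long lying to the right of the right reader. Leave it.

How it is judged:
By the outcome, as a careful person would: the job done as asked, in the order asked, and still so for the second after the job is handed in, with the robot touching nothing.
It also fails if it takes over 48 s, if anything falls off the work surface, if the arm or the gripper's body presses on something with over 40 N, if the wrist force passes 120 N, or if a joint passes its speed limit or range.

ROBOT

A 7-joint arm with a two-finger parallel gripper is mounted at the origin on the work surface. World frame = base frame: x ahead of the robot, y to its left, z up, the work surface at z = 0. Lengths are in mm, angles in rad, forces in N, time in s.
With the tool pointing down it reaches from about 400 to 850 mm from the base axis. Payload 6.9 kg.
Tool frame: the origin (TCP) lies at the very end of the fingers, on their centre line; the grasp point (between the pads) lies 19 mm behind it; z points along the fingers, y is the line along which they close (so a half turn about z gives the same grasp; the last joint's range is limited). The gripper opens to 85 mm and grips with 20 to 120 N. Pads are 22 mm wide; open, the fingers measure 114 mm over their backs; the gripper's body (76 mm by 85 mm) begins 54 mm behind the grasp point. The pads swing forward as they close: fully open they stand 13 mm farther back than shut.
Start: joints at [1.288, 0.507, -0.238, 1.5, 0.126, 1.149, -0.155], TCP at [236.316, -578.59, 231.275] pointing down, gripper open.
Joint ranges: [-3.08, 3.08], [-0.24, 2.05], [-1.43, 1.35], [0, 2.5], [-1.52, 4.66], [0.17, 1.96], [-2.89, 2.89]. Speed limits (rad/s): [2.39, 2.39, 3.14, 3.14, 3.14, 3.14, 3.14].

INTERFACE

Orientations are given as a rotation vector (axis times angle).
In Python, from cell import ctrl, eyes gives the robot as it stands. The module is installed in compiled form; this text tells all that it offers.
- The arm moves only by the tool carry_out, never from a script. Its argument "increments" is a list of rows, each a list of 3 entries, a list of its own where there are three numbers: the turn, a rotation vector about the tool's x, y, z in rad, then the shift along the tool's x, y, z in m, then the opening, from 0 (shut) to 1 (fully open). A call has 1 to 8 rows; each row is the pose to reach, as a shift and turn from the pose commanded when the call began, along the tool's axes at that moment; what a row does not reach only later rows make up. A row lasts 1/8 s, in which the tool goes at most 62.5 mm and 10.7 degrees, less where a joint would pass 70% of its speed; a pose out of reach is approached as far as the arm can. A call with a gripper value outside its range is refused whole. The fingers move at their own pace and stop on an object; the grip force is fixed at half the most. Time passes only in rows, so rows that repeat a pose let the fingers close. It gives the time, the measured TCP pose, the force, the opening and the grip force at its end, in the units of the state.
- ctrl.sense(): the state, without advancing time (a new reading comes with each control period).
- eyes.snapshot(name): name is "scene" or "top" or "wrist"; returns a dict with "image" (420x560x3 uint8, blue, green, red), "z_map" (420x560 float32, mm along the optical axis (not along the pixel's ray), 0 where there is no reading), "camera_matrix" (3x3 intrinsics, pixels), "camera_from_world" (4x4, takes a point from world to camera coordinates). Camera axes: x right, y up, looking along -z (the intrinsics and any distortion apply to the point x, -y, -z); pixel columns grow to the right and rows downward; lengths in mm; the calibration is good to about 2 mm. A picture is of the moment at which its call begins.
- ctrl.close_job(): hands the job in; it is judged then, once.
Trained networks look in the newest picture that a camera, given by its name, has taken for a name from the list of things; names that differ only in an ending like _2 or _b are one class to them, and where a whole thing is asked for, a point or a joint stands for the part that bears it (a point fixed in the world has none). Each returns a list of dicts, best first, with "p" (0 to 1); they miss things now and then, are a little off and sometimes report something else, mostly with a low value. They report only what shows in the picture. A call takes as long as a camera call.
- eyes.boxes_of(camera, label): "bbox" ([centre column, centre row, width, height] in pixels, round what is visible of it).
The state is a dict: "time": time; "qpos": joint angles; "joint_velocities": joint speeds; "effort": joint torques, N m; "tool_pos": TCP position; "tcp_rot": TCP orientation; "contact_force": force on the tool from outside, world axes, zero at the start; "torque": the same for the moment, N m; "grip_width": finger opening in mm; "gripper_force": force on a finger pad.
Only numpy, scipy, OpenCV 4.12 (cv2) and the standard library are available. Lean on these libraries where they do the work, as an engineer would, in place of code of your own. Each camera call takes 0.05 s, during which the arm holds its last target. There are 200 camera calls.

## Working session

There is one attempt and no reset: what is moved stays moved. The work goes in short steps, Python scripts to look and compute and a tool call to move; the robot and the scene stay as the last step left them, time stands still between calls to the robot, and variables do not carry over. Pictures are saved under pics/ and viewed, at most 10 in all, crops included, and the job is handed in when it is done.

Besides the shell and the picture viewer there is one more tool, called after "Call:" by a JSON object that holds its "method" and its "body". carry_out: Moves the arm, as the interface text tells. Its arguments: {"type":"object","properties":{"increments":{"type":"array"}},"required":["increments"]}

```bash
mkdir -p pics; cat > h.py <<'E'
import numpy as np, cv2
from cell import ctrl, eyes
from scipy.spatial.transform import Rotation as R
def world(s,u,v,z=None):
    K=s["camera_matrix"];T=np.linalg.inv(s["camera_from_world"])
    r=np.linalg.inv(K)@[u,v,1.0]; d=T[:3,:3]@np.array([r[0],-r[1],-1.0]); o=T[:3,3]
    if z is None:
        t=float(s["z_map"][int(round(v)),int(round(u))])
    else: t=(z-o[2])/d[2]
    return o+d*t
def cloud(s):
    K=s["camera_matrix"];T=np.linalg.inv(s["camera_from_world"]);h,w=s["z_map"].shape
    u,v=np.meshgrid(np.arange(w),np.arange(h)); r=np.stack([u,v,np.ones_like(u)],-1)@np.linalg.inv(K).T
    p=np.stack([r[...,0],-r[...,1],-np.ones((h,w))],-1)*s["z_map"][...,None]
    return p@T[:3,:3].T+T[:3,3]
E
python3 - <<'E'
from h import *
np.set_printoptions(precision=1,suppress=True)
st=ctrl.sense();print(st["time"],st["tool_pos"],st["tcp_rot"],st["contact_force"],R.from_rotvec(st["tcp_rot"]).as_matrix())
for c in("scene","top"):
    s=eyes.snapshot(c);cv2.imwrite(f"pics/{c}0.png",s["image"]);np.savez(f"{c}0.npz",**s)
    C=cloud(s)
    print(c,np.linalg.inv(s["camera_from_world"])[:3,3])
    for n in("turntable","platter","peg0","canister","label","reader_left","reader_right","window_left","window_right","trigger_left_top","trigger_right_top","lamp_green","lamp_red","bin_left","bin_right","wrench","spare_canister","bottle"):
        for b in eyes.boxes_of(c,n)[:2]:
            x=b["bbox"];print(n,round(b["p"],2),np.array(x),world(s,min(x[0],559),min(x[1],419)))
E
```

```text
0.0 [ 236.1 -578.1  230.4] [-3.1 -0.6  0. ] [-0.4  0.7  0.3] [[ 0.9  0.4 -0. ]
 [ 0.4 -0.9  0. ]
 [ 0.  -0.  -1. ]]
scene [1334.3 -601.7  943. ]
turntable 0.94 [270.7 236.1  79.8  73.6] [594.5 -73.4  85.9]
platter 0.97 [272.4 233.8  84.9  74.7] [595.8 -68.5  93. ]
platter 0.53 [365.1 214.6  24.5  47.9] [671.5 218.9  71. ]
peg0 0.94 [273.1 236.2  80.9  75. ] [600.1 -69.2  87.5]
canister 0.57 [272.1 227.9  37.8  43.3] [593.7 -68.  113.2]
label 0.79 [272.4 229.8  24.3  39.2] [597.1 -69.5 109.5]
label 0.42 [273.7 234.4  79.6  73.4] [599.8 -67.   92.9]
reader_left 0.64 [333.  204.7  37.7  45.5] [581.9 170.2  73.2]
reader_right 0.71 [201.3 273.1  43.5  53.5] [ 606.3 -297.5   90.9]
window_left 0.79 [335.1 204.1  38.7  46.3] [588.3 172.4  78.8]
window_right 0.8 [202.2 273.1  45.5  56.5] [ 605.9 -295.    89. ]
trigger_left_top 0.5 [337.1 184.2  12.    6.1] [552.1 208.7 116.4]
trigger_right_top 0.57 [197.4 255.7  11.   13.3] [ 571.5 -286.2  118. ]
lamp_green 0.7 [364.5 216.3  23.4  47.2] [673.6 214.9  67.7]
lamp_red 0.73 [240.2 309.5  26.5  52.7] [ 734.  -265.4   52.9]
bin_left 0.92 [291.  180
[... 1215 characters left out ...]
[550.7 215.  117.1]
trigger_right_top 0.58 [385.6 210.4   8.   10.5] [ 567.1 -288.   114.3]
lamp_green 0.75 [201.2 180.8  28.9  30.1] [654.1 203.2 124. ]
lamp_red 0.86 [371.  156.7  30.   30.2] [ 710.8 -251.4  129. ]
bin_left 0.69 [212.6 294.5  51.   45.3] [347.3 187.   38.8]
bin_right 0.69 [391.9 270.2  51.8  42.8] [ 405.1 -317.2   42.2]
bin_right 0.51 [293.9 215.8  86.8  84.5] [557.1 -42.2 112.7]
wrench 0.9 [295.6 279.5  46.7  16.3] [382.1 -47.3   2.6]
wrench 0.41 [197.9 216.9  11.4  14.8] [558.4 213.2 117.2]
spare_canister 0.63 [291.6 152.   25.7  39. ] [739.6 -40.8  79.3]
bottle 0.62 [250.3 154.1  14.6  10.7] [734.6  74.4  83. ]
bottle 0.4 [374.9 216.6  41.5  38.9] [ 552.6 -263.2   95.1]
```

```bash
python3 - <<'E'
import cv2,numpy as np
a=cv2.imread("pics/top0.png");c=a[120:320,150:430]
cv2.imwrite("pics/t1.png",cv2.resize(c,(784,560),interpolation=cv2.INTER_CUBIC))
a=cv2.imread("pics/scene0.png");c=a[150:350,140:400]
cv2.imwrite("pics/s1.png",cv2.resize(c,(780,600),interpolation=cv2.INTER_CUBIC))
E
```

```text
(no output)
```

View pics/t1.png

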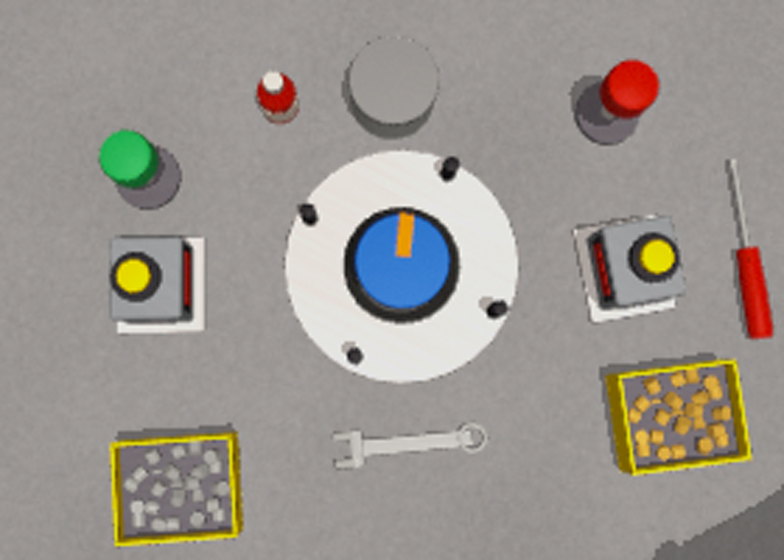

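View pics/s1.png

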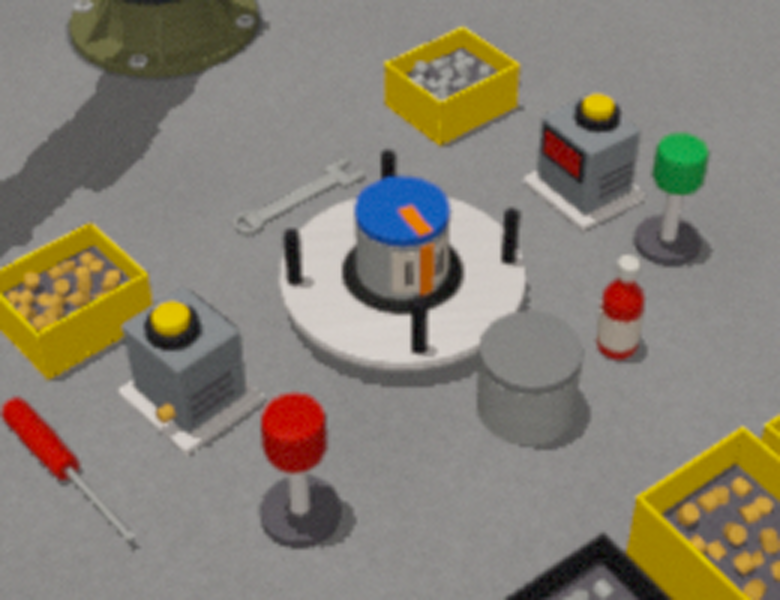

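The green lamp (crop 128,158) is by the left reader. The stripe (crop 404,235) points to +x, and the pegs are at crop (450,165), (308,213), (354,354) and (496,308). Next I measure these precisely.

```bash
cat >> h.py <<'E'
def comp(m,minA=15):
    n,l,s,c=cv2.connectedComponentsWithStats(m.astype(np.uint8)); 
    return [(s[i,4],c[i],l==i) for i in range(1,n) if s[i,4]>=minA]
def analyse(s,roi=True):
    C=cloud(s);H=cv2.cvtColor(s["image"],cv2.COLOR_BGR2HSV);h,sa,v=[H[...,i] for i in range(3)]
    X,Y,Z=[C[...,i] for i in range(3)]
    near=np.hypot(X-560,Y+45)<150
    out={}
    blue=(h>95)&(h<125)&(sa>120)&near&(Z>80)
    org=(h>8)&(h<20)&(sa>150)&near
    lid=(blue|(org&(Z>108)))
    if lid.sum()>50:
        q=cv2.convexHull(np.argwhere(lid)[:,::-1].astype(np.int32))[:,0].astype(float)
        W=np.array([world(s,a,b,114) for a,b in q]); (cx,cy),r=cv2.minEnclosingCircle(W[:,:2].astype(np.float32))
        out["lid"]=(cx,cy,r,np.median(Z[lid]))
        o=np.argwhere(org&(Z>108)); 
        if len(o)>5:
            W=np.array([world(s,b,a,114) for a,b in o])[:,:2]
            m=W.mean(0);out["stripe"]=(*m,len(o),np.degrees(np.arctan2(m[1]-cy,m[0]-cx)))
            e=np.linalg.svd(W-m)[2][0];e=e*np.sign(e@(m-[cx,cy]));out["stripe_ax"]=np.degrees(np.arctan2(e[1],e[0]))
    pl=(sa<40)&(v>200)&near&(Z>25)&(Z<45)
    if pl.sum():
        q=cv2.convexHull(np.argwhere(pl)[:,::-1].astype(np.int32))[:,0].astype(float)
        W=np.array([world(s,a,b,34) for a,b in q]);(cx,cy),r=cv2.minEnclosingCircle(W[:,:2].astype(np.float32));out["platter"]=(cx,cy,r)
    pk=(v<90)&near&(Z>85)&(Z<105)
    out["pegs"]=[(a,*world(s,*c,97)[:2],np.median(Z[m])) for a,c,m in comp(pk,4)]
    ye=(h>22)&(h<35)&(sa>180)&(Z>105)
    out["btn"]=[(a,*world(s,*c,float(np.median(Z[m])))) for a,c,m in comp(ye,10)]
    out["orgside"]=[(a,*np.median(C[m],0)) for a,c,m in comp(org&(Z<108),6)]
    return out
E
python3 - <<'E'
from h import *
np.set_printoptions(precision=1,suppress=True)
for c in("scene","top"):
    s=dict(np.load(f"{c}0.npz"))
    for k,v in analyse(s).items(): print(c,k,np.round(v,1).tolist())
    C=cloud(s);H=cv2.cvtColor(s["image"],cv2.COLOR_BGR2HSV);X,Y,Z=[C[...,i] for i in range(3)]
    # reader block top and window
    m=(Z>90)&(Z<102)&(Y>130)&(Y<280)&(X>480)&(X<620)
    W=C[m];r=cv2.minAreaRect(W[:,:2].astype(np.float32));print("block",r,np.median(W[:,2]))
    w=((H[...,0]<8)|(H[...,0]>172))&(H[...,1]>150)&(Y>100)&(Y<220)&(X>480)&(X<620)&(Z<100)&(Z>40)
    print("win",C[w].mean(0),np.median(C[w],0),w.sum())
    m=(Z>-4)&(Z<16)&(H[...,2]>190)&(H[...,1]<40)&(Y>110)&(Y<300)&(X>470)&(X<640)
    W=C[m];print("foot",cv2.minAreaRect(W[:,:2].astype(np.float32)),m.sum())
E
```

```text
scene lid [568.1, -46.4, 48.7, 113.6]
scene stripe [587.6, -43.4, 37.0, 8.9]
scene stripe_ax -6.7
scene platter [568.6, -44.9, 117.1]
scene pegs [[25.0, 482.0, 1.1, 93.3], [26.0, 622.9, 44.2, 93.9], [24.0, 524.9, -139.5, 94.9], [34.0, 665.1, -96.1, 94.2]]
scene btn [[366.0, 414.4, 1608.5, 285.3], [73.0, 558.7, 210.8, 114.8], [117.0, 568.6, -287.7, 115.5]]
scene orgside [[72.0, 610.7, -46.5, 72.6]]
block ((556.0745239257812, 205.12705993652344), (81.42210388183594, 74.26140594482422), 0.32055702805519104) 94.22100517526076
win [553.9 170.6  69.9] [554.5 170.6  71.1] 106
foot ((553.5371704101562, 169.89581298828125), (12.741085052490234, 97.99645233154297), 89.67451477050781) 59
top lid [887.1, -1.3, 796.6, 113.7]
top stripe [591.4, -46.2, 12.0, -171.4]
top stripe_ax 179.3
top platter [568.6, -42.9, 118.8]
top pegs [[27.0, 660.1, -91.1, 96.2], [25.0, 616.5, 50.0, 96.3], [20.0, 519.1, -133.5, 96.4], [4.0, 520.1, -40.8, 87.5], [20.0, 476.5, 6.4, 95.3]]
top btn [[118.0, 564.6, -284.0, 115.8], [119.0, 555.5, 215.5, 115.9]]
top orgside []
block ((554.95947265625, 207.07801818847656), (71.6955795288086, 76.96734619140625), 89.34590911865234) 94.33571183985964
win [556.2 169.9  76.2] [556.3 170.   79. ] 39
foot ((554.7240600585938, 206.51962280273438), (87.0586166381836, 96.70911407470703), 89.0073013305664) 221
```

```bash
cat >> h.py <<'E'
def yaw_of(y): # tool pointing down with tool-y axis at world angle y (deg)
    a=np.radians(y);Y=np.array([np.cos(a),np.sin(a),0]);Z=np.array([0,0,-1.]);return R.from_matrix(np.stack([np.cross(Y,Z),Y,Z],1))
def rows(tg,op,base=None):
    """tg: list of (x,y,z,tool-y angle deg) world mm; print rows from present pose (base = commanded pose x,y,z,yaw)"""
    if base is None:
        st=ctrl.sense();p=np.array(st["tool_pos"]);r=R.from_rotvec(st["tcp_rot"])
    else: p=np.array(base[:3],float);r=yaw_of(base[3])
    for t in tg:
        w=(r.inv()*yaw_of(t[3])).as_rotvec(); d=r.inv().apply(np.array(t[:3])-p)/1000
        print([[round(x,3)+0 for x in w.tolist()],[round(x,4)+0 for x in d.tolist()],op],end=",\n")
def lerp(a,b,n): return [np.array(a)+(np.array(b)-a)*k/n for k in range(1,n+1)]
E
python3 - <<'E'
from h import *
st=ctrl.sense();Y=R.from_rotvec(st["tcp_rot"]).as_matrix()[:,1];y0=np.degrees(np.arctan2(Y[1],Y[0]));print(y0)
p=[*st["tool_pos"],y0]
rows(lerp(p,[420,-290,220,y0],8),0.4)
E
```

```text
-67.78361542414548
[[0.0, 0.0, 0.0], [0.0349, -0.0247, 0.0014], 0.4],
[[0.0, 0.0, 0.0], [0.0698, -0.0494, 0.0028], 0.4],
[[0.0, 0.0, 0.0], [0.1047, -0.0741, 0.0042], 0.4],
[[0.0, 0.0, 0.0], [0.1396, -0.0989, 0.0056], 0.4],
[[0.0, 0.0, 0.0], [0.1745, -0.1236, 0.0071], 0.4],
[[0.0, 0.0, 0.0], [0.2094, -0.1483, 0.0085], 0.4],
[[0.0, 0.0, 0.0], [0.2443, -0.173, 0.0099], 0.4],
[[0.0, 0.0, 0.0], [0.2792, -0.1977, 0.0113], 0.4],
```

Call:
{"method": "carry_out", "body": {"increments": [[[0,0,0],[0.035,-0.025,0],0.4],[[0,0,0],[0.07,-0.05,0],0.4],[[0,0,0],[0.105,-0.074,0],0.4],[[0,0,0],[0.14,-0.099,0],0.4],[[0,0,0],[0.175,-0.124,0],0.4],[[0,0,0],[0.21,-0.148,0],0.4],[[0,0,0],[0.245,-0.173,0],0.4],[[0,0,0],[0.28,-0.198,0],0.4]]}}

```text
time: 2.9
tool_pos: [421.4, -288.3, 231.5]
tcp_rot: [3.082, 0.605, 0.001]
contact_force: [0.6, 0.1, 0.1]
grip_width: 34.3
gripper_force: 0.0
```

```bash
python3 - <<'E'
from h import *
st=ctrl.sense();print(st["time"],st["tool_pos"],np.round(st["qpos"],2),st["grip_width"])
Y=R.from_rotvec(st["tcp_rot"]).as_matrix()[:,1];y0=np.degrees(np.arctan2(Y[1],Y[0]));print(y0)
p=[*st["tool_pos"],y0]
rows(lerp(p,[476,5,200,-118],8),0.4)
E
```

```text
2.9 [ 421.36742291 -288.28178757  231.49504912] [ 0.79  0.34 -0.32  1.8   0.12  1.03 -0.77] 34.327875695006384
-67.79127327608771
[[0.0, 0.0, 0.11], [0.0202, -0.0314, 0.0039], 0.4],
[[0.0, 0.0, 0.219], [0.0404, -0.0627, 0.0079], 0.4],
[[0.0, 0.0, 0.329], [0.0605, -0.0941, 0.0118], 0.4],
[[0.0, 0.0, 0.438], [0.0807, -0.1254, 0.0157], 0.4],
[[0.0, 0.0, 0.548], [0.1009, -0.1568, 0.0196], 0.4],
[[0.0, 0.0, 0.657], [0.1211, -0.1882, 0.0236], 0.4],
[[0.0, 0.0, 0.767], [0.1412, -0.2195, 0.0275], 0.4],
[[0.0, 0.0, 0.876], [0.1614, -0.2509, 0.0314], 0.4],
```

Call:
{"method": "carry_out", "body": {"increments": [[[0,0,0.11],[0.02,-0.031,0.004],0.4],[[0,0,0.22],[0.04,-0.063,0.008],0.4],[[0,0,0.33],[0.061,-0.094,0.012],0.4],[[0,0,0.44],[0.081,-0.125,0.016],0.4],[[0,0,0.55],[0.101,-0.157,0.02],0.4],[[0,0,0.66],[0.121,-0.188,0.024],0.4],[[0,0,0.77],[0.141,-0.22,0.028],0.4],[[0,0,0.876],[0.161,-0.251,0.031],0.4]]}}

```text
time: 3.9
tool_pos: [475.0, 5.1, 200.3]
tcp_rot: [-3.047, 0.765, -0.001]
contact_force: [0.4, -0.8, 0.4]
grip_width: 34.5
gripper_force: 0.0
```

```bash
python3 - <<'E'
from h import *
st=ctrl.sense();print(st["time"],st["tool_pos"],np.round(st["qpos"],2),st["grip_width"])
Y=R.from_rotvec(st["tcp_rot"]).as_matrix()[:,1];y0=np.degrees(np.arctan2(Y[1],Y[0]));print(y0)
s=eyes.snapshot("wrist");cv2.imwrite("pics/w1.png",s["image"]);np.savez("w1.npz",**s)
print(np.linalg.inv(s["camera_from_world"])[:3,3])
for k,v in analyse(s).items(): print(k,np.round(v,1).tolist())
E
```

```text
3.9 [474.99128973   5.06613095 200.33881765] [ 0.12  0.31 -0.24  1.93  0.09  0.91 -2.23] 34.522353648270034
-118.17410681763174
[541.97272407 -30.56915517 343.63076534]
lid [564.9, -41.1, 44.9, 114.7]
stripe [587.8, -43.8, 1392.0, -6.8]
stripe_ax -4.6
platter [568.7, -43.1, 119.3]
pegs [[551.0, 520.2, -133.3, 96.9], [550.0, 615.9, 47.7, 96.8], [348.0, 477.7, 5.1, 97.0]]
btn [[354.0, 549.1, 203.3, 114.5]]
orgside []
```

View pics/w1.png

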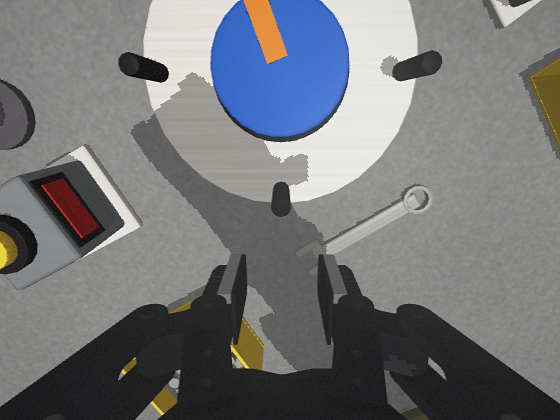

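The wrist view shows peg C at (281,190), centred between the open fingers. The stripe runs from (275,55) to the rim at about -5°, and the red window is at (70,208). Next I go down over the peg.

Call:
{"method": "carry_out", "body": {"increments": [[[0,0,0],[0,0,0.04],0.4],[[0,0,0],[-0.001,0,0.08],0.4],[[0,0,0],[-0.001,0,0.115],0.4],[[0,0,0],[-0.001,0,0.143],0.4],[[0,0,0],[-0.001,0,0.143],0.25],[[0,0,0],[-0.001,0,0.143],0.25],[[0,0,0],[-0.001,0,0.143],0.25]]}}

```text
time: 4.82
tool_pos: [474.8, 4.3, 58.5]
tcp_rot: [-3.048, 0.759, -0.004]
contact_force: [0.2, -0.0, -1.3]
grip_width: 21.2
gripper_force: 0.0
```

```bash
cat >> h.py <<'E'
C0=np.array([569.,-43.5])
def arc(a0,a1,n,z=57,r=104):
    return [(*(C0+r*np.array([np.cos(np.radians(a)),np.sin(np.radians(a))])),z,a+90) for a in np.linspace(a0,a1,n+1)[1:]]
E
python3 - <<'E'
from h import *
st=ctrl.sense();print(st["time"],st["tool_pos"],np.round(st["qpos"],2),st["grip_width"],st["gripper_force"],st["contact_force"])
d=np.array(st["tool_pos"][:2])-C0;print(np.hypot(*d),np.degrees(np.arctan2(d[1],d[0])))
rows(arc(152,176,8),0.25)
print();rows(arc(152,176,8),.25,(*arc(152,152,1)[0],))
E
```

```text
4.825 [474.7815787    4.2689755   58.52357762] [ 0.07  0.51 -0.19  2.11  0.18  0.54 -2.31] 21.245940283042447 0.0 [ 0.15050514 -0.02031345 -1.2771386 ]
105.6361014674817 153.11487755495938
[[-0.001, -0.002, -0.052], [0.0018, 0.0034, 0.0015], 0.25],
[[-0.001, -0.002, -0.104], [0.0022, 0.0088, 0.0015], 0.25],
[[-0.001, -0.002, -0.157], [0.0029, 0.0142, 0.0015], 0.25],
[[-0.001, -0.002, -0.209], [0.0039, 0.0196, 0.0015], 0.25],
[[-0.001, -0.002, -0.261], [0.0051, 0.0249, 0.0015], 0.25],
[[-0.001, -0.002, -0.314], [0.0067, 0.0301, 0.0015], 0.25],
[[-0.001, -0.002, -0.366], [0.0085, 0.0352, 0.0015], 0.25],
[[-0.001, -0.002, -0.419], [0.0106, 0.0403, 0.0015], 0.25],

[[0.0, 0.0, -0.052], [0.0001, 0.0054, 0.0], 0.25],
[[0.0, 0.0, -0.105], [0.0006, 0.0109, 0.0], 0.25],
[[0.0, 0.0, -0.157], [0.0013, 0.0163, 0.0], 0.25],
[[0.0, 0.0, -0.209], [0.0023, 0.0216, 0.0], 0.25],
[[0.0, 0.0, -0.262], [0.0035, 0.0269, 0.0], 0.25],
[[0.0, 0.0, -0.314], [0.0051, 0.0321, 0.0], 0.25],
[[0.0, 0.0, -0.367], [0.0069, 0.0373, 0.0], 0.25],
[[0.0, 0.0, -0.419], [0.009, 0.0423, 0.0], 0.25],
```

Call:
{"method": "carry_out", "body": {"increments": [[[0,0,-0.052],[0.001,0.004,0],0.25],[[0,0,-0.105],[0.0015,0.0095,0],0.25],[[0,0,-0.157],[0.0025,0.015,0],0.25],[[0,0,-0.209],[0.0035,0.0205,0],0.25],[[0,0,-0.262],[0.005,0.026,0],0.25],[[0,0,-0.314],[0.0065,0.031,0],0.25],[[0,0,-0.367],[0.0085,0.0365,0],0.25],[[0,0,-0.419],[0.0105,0.0415,0],0.25]]}}

```text
time: 5.82
tool_pos: [464.3, -37.3, 58.4]
tcp_rot: [3.14, -0.106, 0.003]
contact_force: [0.3, 0.5, -0.8]
grip_width: 21.3
gripper_force: 0.6
```

```bash
python3 - <<'E'
from h import *
st=ctrl.sense();print(st["time"],st["tool_pos"],np.round(st["qpos"],2),st["grip_width"],st["gripper_force"],st["contact_force"])
d=np.array(st["tool_pos"][:2])-C0;print(np.hypot(*d),np.degrees(np.arctan2(d[1],d[0])))
Y=R.from_rotvec(st["tcp_rot"]).as_matrix()[:,1];print(np.degrees(np.arctan2(Y[1],Y[0])))
E
```

```text
5.825 [464.30975001 -37.28285639  58.3681258 ] [ 0.25  0.51 -0.32  2.13  0.3   0.54 -1.93] 21.310114886931565 0.6064332090318203 [ 0.3075335   0.45497536 -0.77591727]
104.87469340977837 176.60141974324154
-93.85715075763136
```

Call:
{"method": "carry_out", "body": {"increments": [[[0,0,-0.052],[0,0.0055,0],0.25],[[0,0,-0.105],[0.0005,0.011,0],0.25],[[0,0,-0.157],[0.0015,0.0165,0],0.25],[[0,0,-0.209],[0.0025,0.0215,0],0.25],[[0,0,-0.262],[0.0035,0.027,0],0.25],[[0,0,-0.314],[0.005,0.032,0],0.25],[[0,0,-0.367],[0.007,0.0375,0],0.25],[[0,0,-0.419],[0.009,0.0425,0],0.25]]}}

```text
time: 6.82
tool_pos: [470.6, -80.4, 58.4]
tcp_rot: [3.092, 0.549, 0.003]
contact_force: [-0.2, 1.1, -0.0]
grip_width: 20.9
gripper_force: 0.6
```

Call:
{"method": "carry_out", "body": {"increments": [[[0,0,-0.052],[0,0.0055,0],0.25],[[0,0,-0.105],[0.0005,0.011,0],0.25],[[0,0,-0.157],[0.0015,0.0165,0],0.25],[[0,0,-0.209],[0.0025,0.0215,0],0.25],[[0,0,-0.262],[0.0035,0.027,0],0.25],[[0,0,-0.314],[0.005,0.032,0],0.25],[[0,0,-0.367],[0.007,0.0375,0],0.25],[[0,0,-0.419],[0.009,0.0425,0],0.25]]}}

```text
time: 7.82
tool_pos: [493.3, -117.3, 58.4]
tcp_rot: [2.91, 1.18, 0.002]
contact_force: [0.2, 0.9, 1.0]
grip_width: 20.9
gripper_force: 0.6
```

```bash
python3 - <<'E'
from h import *
st=ctrl.sense();print(st["time"],st["tool_pos"],np.round(st["qpos"],2),st["grip_width"],st["gripper_force"],st["contact_force"])
d=np.array(st["tool_pos"][:2])-C0;print(np.hypot(*d),np.degrees(np.arctan2(d[1],d[0])))
Y=R.from_rotvec(st["tcp_rot"]).as_matrix()[:,1];print(np.degrees(np.arctan2(Y[1],Y[0])))
s=eyes.snapshot("wrist");
for k,v in analyse(s).items(): print(k,np.round(v,1).tolist())
E
```

```text
7.825 [ 493.32885275 -117.34317283   58.36638184] [ 0.57  0.6  -0.58  2.02  0.52  0.67 -1.15] 20.888605994219933 0.5816390365362167 [0.20808234 0.86915954 1.00429113]
105.73049086591818 -135.70046803029726
-45.86176980476316
lid [536.8, -98.0, 82.6, 114.6]
platter [566.7, -45.1, 119.0]
pegs [[2620.0, 492.5, -108.9, 96.7], [932.0, 508.2, -123.7, 96.7], [31.0, 471.4, -84.2, 104.5], [21.0, 526.3, -140.7, 104.2], [126.0, 474.6, -93.3, 102.6], [131.0, 517.0, -137.3, 103.1]]
btn []
orgside []
```

Call:
{"method": "carry_out", "body": {"increments": [[[0,0,-0.052],[0,0.0055,0],0.25],[[0,0,-0.105],[0.0005,0.011,0],0.25],[[0,0,-0.157],[0.0015,0.0165,0],0.25],[[0,0,-0.209],[0.0025,0.0215,0],0.25],[[0,0,-0.262],[0.0035,0.027,0],0.25],[[0,0,-0.314],[0.005,0.032,0],0.25],[[0,0,-0.367],[0.007,0.0375,0],0.25],[[0,0,-0.419],[0.009,0.0425,0],0.25]]}}

```text
time: 8.88
tool_pos: [528.9, -141.6, 58.1]
tcp_rot: [2.602, 1.758, 0.0]
contact_force: [0.4, 1.4, -0.1]
grip_width: 20.9
gripper_force: 0.6
```

```bash
python3 - <<'E'
from h import *
st=ctrl.sense();print(st["time"],st["tool_pos"],np.round(st["qpos"],2),st["grip_width"],st["gripper_force"],st["contact_force"])
d=np.array(st["tool_pos"][:2])-C0;print(np.hypot(*d),np.degrees(np.arctan2(d[1],d[0])))
for c in("wrist","top","scene"):
    s=eyes.snapshot(c);cv2.imwrite(f"pics/{c}2.png",s["image"]);np.savez(f"{c}2.npz",**s)
    for k,v in analyse(s).items(): print(c,k,np.round(v,1).tolist())
a=cv2.imread("pics/wrist2.png")
b=[cv2.resize(cv2.imread(f"pics/{c}2.png")[170:270,r:r+130],(390,300),interpolation=cv2.INTER_CUBIC) for c,r in(("top",220),("scene",210))]
cv2.imwrite("pics/m2.png",np.vstack([cv2.resize(a,(400,300)).copy()[:, :390],np.zeros((0,390,3),np.uint8),b[0]]) if 0 else np.hstack([np.vstack([cv2.resize(a,(390,292))]+[b[0]]),cv2.resize(b[1],(390,592))]))
E
```

```text
8.875 [ 528.94217413 -141.56874347   58.10236144] [ 0.66  0.67 -0.7   1.91  0.61  0.78 -0.77] 20.933428736938154 0.5706212483346462 [ 0.38743968  1.3978731  -0.08240792]
105.93445076371265 -112.21838464936884
wrist lid [530.1, -95.6, 82.4, 114.6]
wrist platter [567.6, -45.7, 119.0]
wrist pegs [[2660.0, 524.9, -134.0, 96.8], [949.0, 545.2, -141.6, 96.6], [30.0, 495.6, -120.2, 104.2], [28.0, 568.7, -149.7, 104.1], [136.0, 502.1, -127.4, 103.0], [132.0, 558.7, -150.1, 102.8]]
wrist btn []
wrist orgside []
top lid [908.4, -31.5, 801.4, 113.7]
top platter [568.7, -42.8, 119.4]
top pegs [[25.0, 664.0, -82.1, 96.3], [25.0, 607.4, 54.1, 95.5], [16.0, 472.3, -2.1, 96.0]]
top btn [[48.0, 568.4, -291.5, 115.8], [118.0, 555.3, 215.4, 115.6]]
top orgside []
scene lid [569.9, -51.2, 48.5, 113.6]
scene stripe [566.4, -22.1, 35.0, 96.9]
scene stripe_ax 88.9
scene platter [568.2, -43.4, 118.1]
scene pegs [[25.0, 478.1, -7.4, 92.7], [27.0, 614.3, 47.8, 94.6], [6.0, 558.1, -157.4, 87.4], [32.0, 669.6, -86.9, 94.3]]
scene btn [[365.0, 416.8, 1603.9, 286.4], [72.0, 558.6, 211.0, 114.6], [115.0, 568.3, -287.3, 115.4]]
scene orgside []
```

View pics/m2.png

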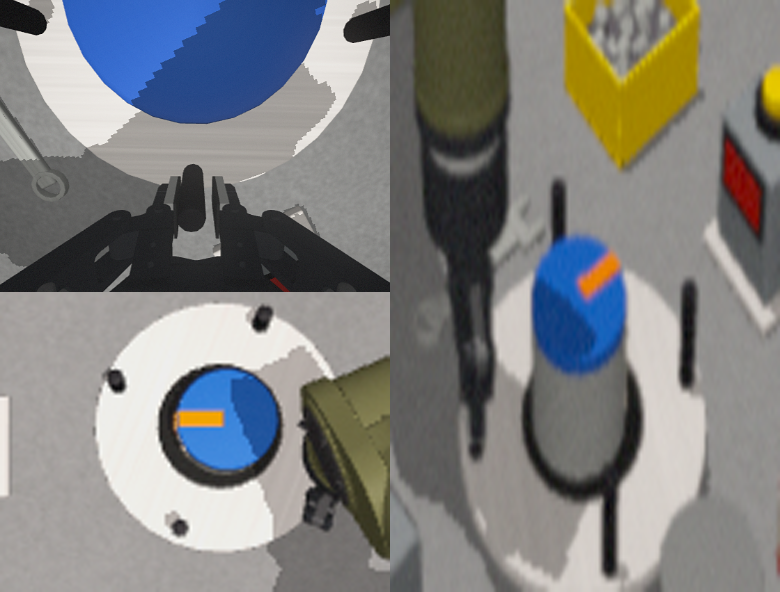

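The canister turned with the platter. The stripe now points about +y in the top crop at (200,418). I open, lift clear and measure from above.

Call:
{"method": "carry_out", "body": {"increments": [[[0,0,0],[0,-0.001,0],0.4],[[0,0,0],[0,-0.001,0],0.4],[[0,0,0],[0,-0.001,-0.03],0.4],[[0,0,0],[0,-0.001,-0.07],0.4],[[0,0,0],[0,-0.001,-0.11],0.4],[[0,0,0],[0.01,-0.001,-0.15],0.4],[[0,0,0],[0.03,-0.001,-0.18],0.4],[[0,0,0],[0.04,-0.001,-0.19],0.4]]}}

```text
time: 10.02
tool_pos: [543.7, -102.7, 249.2]
tcp_rot: [2.601, 1.758, 0.004]
contact_force: [0.3, -0.1, -0.1]
grip_width: 34.3
gripper_force: 0.0
```

```bash
python3 - <<'E'
from h import *
np.set_printoptions(precision=1,suppress=True)
for c in ("wrist","top"):
    s=eyes.snapshot(c);cv2.imwrite(f"pics/{c}3.png",s["image"]);np.savez(f"{c}3.npz",**s)
    for k,v in analyse(s).items(): print(c,k,np.round(v,1).tolist())
    C=cloud(s);H=cv2.cvtColor(s["image"],cv2.COLOR_BGR2HSV);X,Y,Z=[C[...,i] for i in range(3)]
    org=(H[...,0]>8)&(H[...,0]<22)&(H[...,1]>140)&(np.hypot(X-568,Y+44)<70)
    o=np.argwhere(org);W=np.array([world(s,b,a,114) for a,b in o])[:,:2]
    print("org",len(o),cv2.minAreaRect(W.astype(np.float32)),W.mean(0),cv2.fitLine(W.astype(np.float32),cv2.DIST_L2,0,.01,.01).ravel())
    bl=(H[...,0]>95)&(H[...,0]<125)&(H[...,1]>110)&(np.hypot(X-568,Y+44)<70)&(Z>105)|org
    q=cv2.convexHull(np.argwhere(bl)[:,::-1].astype(np.int32))[:,0].astype(float)
    W=np.array([world(s,a,b,114) for a,b in q]);print("lid",cv2.fitEllipse(W[:,:2].astype(np.float32)),cv2.minEnclosingCircle(W[:,:2].astype(np.float32)))
    w=((H[...,0]<8)|(H[...,0]>172))&(H[...,1]>150)&(Y>140)&(Y<200)&(X>480)&(X<620)&(Z<95)&(Z>40)
    if w.sum(): print("win",w.sum(),C[w].mean(0),C[w].min(0),C[w].max(0))
print(ctrl.sense()["time"],ctrl.sense()["tool_pos"])
E
```

```text
wrist lid [519.7, -132.0, 142.4, 114.7]
wrist stripe [567.1, -23.3, 872.0, 66.4]
wrist stripe_ax 69.7
wrist platter [568.5, -43.2, 119.4]
wrist pegs [[314.0, 473.7, -3.4, 96.9], [318.0, 663.4, -82.3, 97.1], [234.0, 529.2, -137.6, 97.0]]
wrist btn []
wrist orgside [[13.0, 572.0, 0.2, 100.3], [8.0, 563.3, 0.3, 100.5]]
org 902 ((515.2605590820312, -130.15280151367188), (283.63641357421875, 31.695117950439453), 63.4517936706543) [567.  -22.8] [  0.4   0.9 567.  -22.8]
lid ((518.99755859375, -128.7163543701172), (123.168212890625, 288.3274841308594), 149.70664978027344) ((519.703125, -131.9898223876953), 142.38951110839844)
top lid [880.9, -18.3, 806.9, 113.7]
top stripe [591.6, -32.4, 62.0, -177.2]
top stripe_ax 146.8
top platter [568.7, -42.1, 119.1]
top pegs [[13.0, 663.8, -79.0, 94.5], [25.0, 607.4, 54.1, 95.4], [16.0, 472.3, -2.1, 94.8]]
top btn [[117.0, 555.2, 215.2, 116.1]]
top orgside []
org 74 ((567.623779296875, -19.891162872314453), (40.11271286010742, 10.747855186462402), 88.9789047241211) [567.7 -21.1] [  0.    1.  567.7 -21.1]
lid ((566.8417358398438, -45.57685470581055), (89.43714141845703, 90.47318267822266), 172.23318481445312) ((566.9672241210938, -45.266841888427734), 45.780906677246094)
win 39 [556.2 169.9  76.2] [530.3 168.7  66.5] [582.9 171.3  86.2]
10.125 [ 543.3 -102.7  247.8]
```

View pics/wrist3.png

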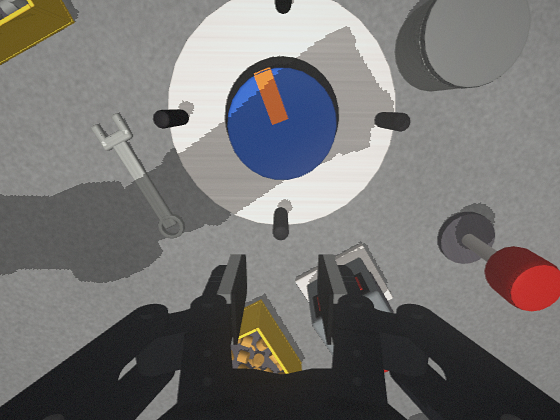

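The lid is at (282,120), with the stripe from (278,120) to (262,72). Stray orange pixels spoiled the fit, so I refit on the largest blob only.

```bash
cat > stripe.py <<'E'
from h import *
def stripe(s,c):
    H=cv2.cvtColor(s["image"],cv2.COLOR_BGR2HSV);C=cloud(s);near=np.hypot(C[...,0]-568,C[...,1]+44)<60
    near&=C[...,2]>106
    org=max(comp((H[...,0]>7)&(H[...,0]<24)&(H[...,1]>120)&near,5),key=lambda t:t[0])[2]
    bl=max(comp((((H[...,0]>95)&(H[...,0]<125)&(H[...,1]>100))&near)|org,5),key=lambda t:t[0])[2]
    f=lambda m:np.array([world(s,b,a,114)[:2] for a,b in np.argwhere(m)],np.float32)
    W=f(org);L=f(bl);cn=cv2.fitEllipse(cv2.convexHull(L))
    l=cv2.fitLine(W,cv2.DIST_L2,0,.01,.01).ravel();r=cv2.minAreaRect(W);m=W.mean(0)
    a=np.degrees(np.arctan2(l[1],l[0]))
    wa=np.array([555.8,169.8])
    print(c,len(W),"lid",np.round(cn[0],1),np.round(cn[1],1),"line",round(a,1),"rect",np.round(r[2],1),np.round(r[1],1),"mean",m,"radial",round(np.degrees(np.arctan2(m[1]-cn[0][1],m[0]-cn[0][0])),1),"to window",round(np.degrees(np.arctan2(*(wa-cn[0])[::-1])),1))
if __name__=="__main__":
    np.set_printoptions(precision=1,suppress=True)
    for c in("w1","wrist3","top3","scene2","top0","scene0"): stripe(dict(np.load(c+".npz")),c)
E
python3 stripe.py
```

```text
w1 1408 lid [564.5 -40.8] [87.9 89.6] line -4.8 rect 83.1 [14.  38.3] mean [587.8 -43.8] radial -7.3 to window 92.4
wrist3 877 lid [567.1 -46.5] [89.2 89.3] line 88.6 rect 89.0 [40.7 13.9] mean [567.7 -22.1] radial 88.6 to window 93.0
top3 70 lid [566.6 -46.1] [88.6 89.4] line 87.8 rect 89.0 [37.4 10.7] mean [567.7 -22.4] radial 87.3 to window 92.9
scene2 37 lid [570.3 -49.1] [87.1 98.5] line 88.6 rect 88.2 [38.2 10.7] mean [566.4 -21. ] radial 97.9 to window 93.8
top0 71 lid [564.9 -40.8] [88.9 89.7] line -6.4 rect 83.1 [13.1 38.1] mean [589.8 -43.9] radial -7.0 to window 92.5
scene0 38 lid [568.6 -44.9] [87.8 97.4] line -7.7 rect 82.5 [11.7 35.8] mean [587.9 -43.6] radial 3.8 to window 93.4
```

```bash
python3 - <<'E'
from h import *
a=lambda d,z:(*arc(d,d,1,z,105.5)[0],)
st=ctrl.sense();Y=R.from_rotvec(st["tcp_rot"]).as_matrix()[:,1];print(np.degrees(np.arctan2(Y[1],Y[0]))+360)
rows([a(246.5,230),a(246.5,150),a(246.5,57)],.4)
print();rows([a(d,57) for d in (248,249,250,251,251.7,252.2)],.25,a(246.5,57))
E
```

```text
338.1503791345029
[[0.001, 0.0, 0.029], [-0.0409, -0.0012, 0.0178], 0.4],
[[0.001, 0.0, 0.029], [-0.0409, -0.0013, 0.0978], 0.4],
[[0.001, 0.0, 0.029], [-0.041, -0.0015, 0.1908], 0.4],

[[0.0, 0.0, -0.026], [0.0, 0.0028, 0.0], 0.25],
[[0.0, 0.0, -0.044], [0.0001, 0.0046, 0.0], 0.25],
[[0.0, 0.0, -0.061], [0.0002, 0.0064, 0.0], 0.25],
[[0.0, 0.0, -0.079], [0.0003, 0.0083, 0.0], 0.25],
[[0.0, 0.0, -0.091], [0.0004, 0.0096, 0.0], 0.25],
[[0.0, 0.0, -0.099], [0.0005, 0.0105, 0.0], 0.25],
```

Call:
{"method": "carry_out", "body": {"increments": [[[0,0,0.029],[-0.025,-0.001,0.02],0.4],[[0,0,0.029],[-0.04,-0.001,0.055],0.4],[[0,0,0.029],[-0.04,-0.001,0.1],0.4],[[0,0,0.029],[-0.04,-0.001,0.145],0.4],[[0,0,0.029],[-0.04,-0.001,0.19],0.4],[[0,0,0.029],[-0.04,-0.001,0.19],0.25],[[0,0,0.029],[-0.04,-0.001,0.19],0.25],[[0,0,0.029],[-0.04,-0.001,0.19],0.25]]}}

```text
time: 11.12
tool_pos: [527.5, -140.8, 58.7]
tcp_rot: [2.628, 1.719, 0.002]
contact_force: [-0.6, 0.3, -0.2]
grip_width: 21.4
gripper_force: 0.4
```

Call:
{"method": "carry_out", "body": {"increments": [[[0,0,-0.026],[0,0.003,0],0.25],[[0,0,-0.044],[0,0.0045,0],0.25],[[0,0,-0.061],[0,0.0065,0],0.25],[[0,0,-0.079],[0.0005,0.0085,0],0.25],[[0,0,-0.091],[0.0005,0.0095,0],0.25],[[0,0,-0.099],[0.0005,0.0105,0],0.25],[[0,0,-0.099],[0.0005,0.0105,0],0.25]]}}

```text
time: 12.0
tool_pos: [536.9, -144.4, 57.2]
tcp_rot: [-2.54, -1.848, -0.0]
contact_force: [-0.4, 0.8, -0.5]
grip_width: 21.6
gripper_force: 0.2
```

```bash
python3 - <<'E'
from stripe import *
np.set_printoptions(precision=1,suppress=True)
st=ctrl.sense();print(st["time"],st["tool_pos"],st["contact_force"],st["gripper_force"])
d=np.array(st["tool_pos"][:2])-C0;print(np.hypot(*d),np.degrees(np.arctan2(d[1],d[0]))+360)
s=eyes.snapshot("top");stripe(s,"top");print(analyse(s)["pegs"])
E
```

```text
12.0 [ 536.9 -144.4   57.2] [-0.4  0.8 -0.5] 0.19471033941954374
105.92918724943382 252.35677107104038
top 67 lid [567.1 -46.4] [89.1 89.6] line -85.4 rect 3.8 [12.3 38.2] mean [566.8 -22.7] radial 90.9 to window 93.0
[(np.int32(24), np.float64(666.4559209253393), np.float64(-75.26302350216972), np.float64(95.47514275931712)), (np.int32(24), np.float64(601.1451577323713), np.float64(56.72465798570223), np.float64(96.02850278775611)), (np.int32(18), np.float64(470.2703551590459), np.float64(-8.53822546949118), np.float64(95.72036762306811))]
```

Call:
{"method": "carry_out", "body": {"increments": [[[0,0,0],[0,-0.001,0],0.4],[[0,0,0],[0,-0.001,0],0.4],[[0,0,0],[0,-0.001,-0.03],0.4],[[0,0,0],[0,-0.001,-0.07],0.4],[[0,0,0],[0,-0.001,-0.11],0.4],[[0,0,0],[0.01,-0.001,-0.15],0.4],[[0,0,0],[0.03,-0.001,-0.18],0.4],[[0,0,0],[0.04,-0.001,-0.19],0.4]]}}

```text
time: 13.05
tool_pos: [549.1, -104.8, 249.2]
tcp_rot: [2.538, 1.848, 0.004]
contact_force: [-0.1, -0.2, 0.4]
grip_width: 34.4
gripper_force: 0.0
```

```bash
python3 - <<'E'
from stripe import *
np.set_printoptions(precision=1,suppress=True)
for c in("wrist","top"):
    s=eyes.snapshot(c);stripe(s,c);print(np.round(analyse(s)["pegs"],1).tolist())
st=ctrl.sense();print(st["time"],st["tool_pos"],np.round(st["qpos"],2),st["contact_force"])
Y=R.from_rotvec(st["tcp_rot"]).as_matrix()[:,1];y0=np.degrees(np.arctan2(Y[1],Y[0]));print(y0)
p=[*st["tool_pos"],y0]
rows(lerp(p,[555,100,235,y0],8),0)
E
```

```text
wrist 883 lid [567.3 -46.6] [89.2 89.5] line -87.1 rect 3.3 [14.  40.7] mean [566.1 -22.2] radial 92.8 to window 93.0
[[314.0, 471.3, -10.2, 96.8], [315.0, 665.9, -75.5, 97.1], [238.0, 536.0, -140.1, 97.1]]
top 67 lid [567.1 -46.4] [89.1 89.6] line -85.4 rect 3.8 [12.3 38.2] mean [566.8 -22.7] radial 90.8 to window 93.0
[[23.0, 666.7, -75.1, 96.3], [24.0, 601.1, 56.7, 96.7], [17.0, 470.3, -8.5, 95.7]]
13.15 [ 548.6 -104.9  247.9] [ 0.7  0.5 -0.9  1.6  0.4  1.2 -0.6] [-0.3 -0.8  0.5]
-17.827011874404526
[[0.002, 0.0, 0.0], [0.0246, -0.0071, 0.0016], 0],
[[0.002, 0.0, 0.0], [0.0492, -0.0142, 0.0032], 0],
[[0.002, 0.0, 0.0], [0.0739, -0.0213, 0.0048], 0],
[[0.002, 0.0, 0.0], [0.0985, -0.0283, 0.0064], 0],
[[0.002, 0.0, 0.0], [0.1231, -0.0354, 0.008], 0],
[[0.002, 0.0, 0.0], [0.1477, -0.0425, 0.0096], 0],
[[0.002, 0.0, 0.0], [0.1723, -0.0496, 0.0113], 0],
[[0.002, 0.0, 0.0], [0.197, -0.0567, 0.0129], 0],
```

Label at 92.9° against 93.0° needed. I go towards the left reader with the fingers shut and check the window and button from there.

Call:
{"method": "carry_out", "body": {"increments": [[[0,0,0],[0.025,-0.007,0],0],[[0,0,0],[0.05,-0.014,0],0],[[0,0,0],[0.074,-0.021,0],0],[[0,0,0],[0.1,-0.028,0],0],[[0,0,0],[0.123,-0.035,0],0],[[0,0,0],[0.148,-0.042,0],0],[[0,0,0],[0.172,-0.05,0],0],[[0,0,0],[0.197,-0.057,0],0]]}}

```text
time: 14.15
tool_pos: [554.0, 98.2, 245.3]
tcp_rot: [-2.541, -1.846, 0.005]
contact_force: [0.9, -0.4, 0.8]
grip_width: 0.0
gripper_force: 0.0
```

```bash
python3 - <<'E'
from stripe import *
np.set_printoptions(precision=1,suppress=True)
s=eyes.snapshot("wrist");cv2.imwrite("pics/w5.png",s["image"]);stripe(s,"wrist")
C=cloud(s);H=cv2.cvtColor(s["image"],cv2.COLOR_BGR2HSV);X,Y,Z=[C[...,i] for i in range(3)]
w=((H[...,0]<8)|(H[...,0]>172))&(H[...,1]>150)&(Y>140)&(Y<200)&(X>480)&(X<620)&(Z<95)&(Z>40)
if w.sum(): print("win",w.sum(),C[w].mean(0),C[w].min(0),C[w].max(0))
ye=(H[...,0]>22)&(H[...,0]<35)&(H[...,1]>150)&(Z>105)
for a,c,m in comp(ye,50): print("btn",a,c,C[m].mean(0),C[m].min(0),C[m].max(0))
for b in eyes.boxes_of("wrist","trigger_left_top")[:2]: print(b,world(s,b["bbox"][0],b["bbox"][1],115.5))
st=ctrl.sense();print(st["time"],st["tool_pos"],np.round(st["qpos"],2),st["contact_force"])
E
```

```text
wrist 240 lid [583.4 -17.5] [30.4 62.5] line -72.9 rect 7.3 [13.  23.7] mean [566.7 -13.2] radial 165.8 to window 98.4
win 74 [555.3 169.9  83.6] [529.4 169.3  82.1] [580.5 170.4  85.8]
btn 1444 [235.3  56.4] [555.6 215.  118.6] [539.8 170.3 107. ] [578.2 230.9 388.4]
{'bbox': [233.6, 57.4, 42.9, 47.4], 'p': 0.92} [553.9 215.4 115.5]
14.25 [553.7 101.2 245.8] [ 0.3  0.5 -0.9  1.6  0.4  1.2 -0.9] [ 0.3  0.1 -0.6]
```

View pics/w5.png

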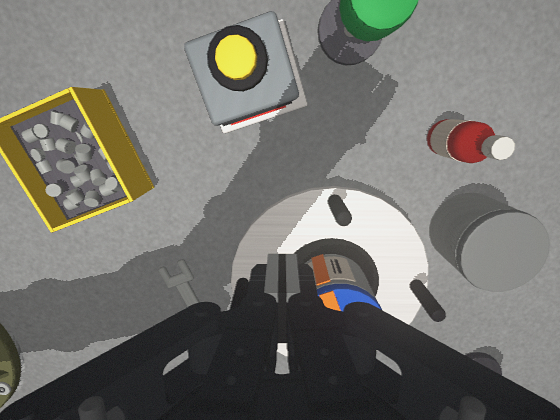

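The window is at x≈555, y≈170, as assumed. The button is at pixel (235,57), which is (555.5, 215, 115.5).

```bash
python3 - <<'E'
from h import *
rows([(555.5,215,245,-17.8),(555.5,215,150,-17.8),(555.5,215,122,-17.8)],0)
E
```

```text
[[-0.002, 0.0, 0.001], [0.109, -0.0329, 0.001], 0],
[[-0.002, 0.0, 0.001], [0.109, -0.0327, 0.096], 0],
[[-0.002, 0.0, 0.001], [0.1089, -0.0326, 0.124], 0],
```

Call:
{"method": "carry_out", "body": {"increments": [[[0,0,0],[0.03,-0.009,0],0],[[0,0,0],[0.06,-0.018,0],0],[[0,0,0],[0.09,-0.027,0.01],0],[[0,0,0],[0.109,-0.033,0.04],0],[[0,0,0],[0.109,-0.033,0.075],0],[[0,0,0],[0.109,-0.033,0.1],0],[[0,0,0],[0.109,-0.033,0.12],0],[[0,0,0],[0.109,-0.033,0.12],0]]}}

```text
time: 15.25
tool_pos: [555.8, 210.4, 124.7]
tcp_rot: [-2.541, -1.847, 0.008]
contact_force: [-1.0, -0.1, 0.1]
grip_width: 0.0
gripper_force: 0.0
```

Call:
{"method": "carry_out", "body": {"increments": [[[0,0,0],[0.004,-0.001,0],0],[[0,0,0],[0.004,-0.001,0.006],0],[[0,0,0],[0.004,-0.001,0.01],0],[[0,0,0],[0.004,-0.001,0.014],0],[[0,0,0],[0.004,-0.001,0.016],0],[[0,0,0],[0.004,-0.001,0.016],0]]}}

```text
time: 16.0
tool_pos: [557.2, 216.9, 111.5]
tcp_rot: [2.54, 1.848, 0.001]
contact_force: [-0.3, -0.9, 3.5]
grip_width: -0.2
gripper_force: 2.3
```

Call:
{"method": "carry_out", "body": {"increments": [[[0,0,0],[0,0,0.002],0],[[0,0,0],[0,0,0.004],0],[[0,0,0],[0,0,0.004],0]]}}

```text
time: 16.38
tool_pos: [557.4, 217.0, 110.7]
tcp_rot: [2.539, 1.846, 0.003]
contact_force: [-8.5, -5.8, 30.5]
grip_width: -0.2
gripper_force: 15.1
```

30 N at z≈110.7 means the button is bottomed out. I release it and retreat.

Call:
{"method": "carry_out", "body": {"increments": [[[0,0,0],[0,0,-0.005],0],[[0,0,0],[0,0,-0.02],0],[[0,0,0],[0,0,-0.05],0],[[0,0,0],[0,0,-0.09],0],[[0,0,0],[0,0,-0.12],0],[[0,0,0],[-0.05,0,-0.13],0],[[0,0,0],[-0.1,0,-0.13],0],[[0,0,0],[-0.1,0,-0.13],0]]}}

```text
time: 17.38
tool_pos: [525.7, 117.1, 237.3]
tcp_rot: [2.544, 1.839, -0.004]
contact_force: [1.1, 0.3, 0.4]
grip_width: -0.1
gripper_force: 0.0
```

```bash
python3 - <<'E'
from stripe import *
np.set_printoptions(precision=1,suppress=True)
s=eyes.snapshot("wrist");C=cloud(s);H=cv2.cvtColor(s["image"],cv2.COLOR_BGR2HSV)
ye=(H[...,0]>22)&(H[...,0]<35)&(H[...,1]>150)&(C[...,2]>105)&(C[...,2]<130)
for a,c,m in comp(ye,50): print("btn",a,c,np.median(C[m],0))
print(ctrl.sense()["contact_force"],ctrl.sense()["tool_pos"])
s=eyes.snapshot("top");cv2.imwrite("pics/t6.png",s["image"])
for k,v in analyse(s).items(): print(k,np.round(v,1).tolist())
s=eyes.snapshot("scene");cv2.imwrite("pics/s6.png",s["image"]);stripe(s,"scene (before: line 88.6 when label 88.6)")
E
```

```text
btn 1435 [276.8  67.8] [555.  215.8 117.5]
[0.6 0.7 0.3] [526.1 119.8 237.6]
lid [851.7, 7.4, 813.8, 113.7]
stripe [565.2, -26.9, 13.0, -173.2]
stripe_ax -92.6
platter [568.9, -42.6, 119.3]
pegs [[25.0, 666.3, -75.3, 95.3], [24.0, 601.1, 56.7, 95.1], [24.0, 534.5, -140.7, 96.3], [19.0, 469.9, -8.7, 95.8]]
btn [[119.0, 564.6, -283.6, 116.5]]
orgside [[10.0, 567.2, 0.4, 84.3]]
scene (before: line 88.6 when label 88.6) 39 lid [570.3 -49.2] [89.1 98.2] line -84.9 rect 4.3 [11.3 39.3] mean [564.9 -21.2] radial 100.8 to window 93.8
```

View pics/s6.png

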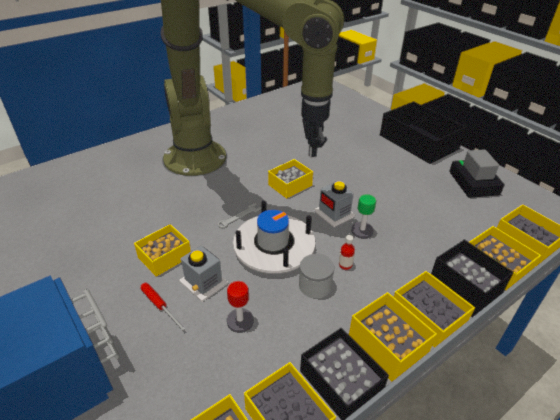

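The button (339,187) is back up, the stripe at (279,216) points at the left window, nothing else has moved and the arm is clear. I hand in.

```bash
python3 -c "
from cell import ctrl
print(ctrl.close_job())"
```

```text
the job is handed in; nothing more can be done
None
```

The job is handed in: the label was turned to face the left (green-lamp) reader's window (92.9° measured, 93.0° needed), then that reader's button was pressed to its stop at about 30 N and released; the right button was not touched, and nothing else looked moved in the last picture.

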